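Unhitch the demo coupler on the hardware stall and hold it up

TASK

On the hitch display stand, pull the red latch knob sideways, away from the coupler and against its spring, then lift the coupler with its orange tongue up off the steel ball. Finish while still holding it up in the gripper, with the coupler's open underside about two centimetres or more above the top of the ball, held still by the gripper alone. Leave the spare ball, the grease jar and the bit case where they stand.

Things in the scene. Friction and masses are not known exactly. Their poses are not given: they have to be found in the camera images.
- stand: blue steel base plate, 390 x 120 x 10 mm, fixed at varying place and heading. Origin on the table straight under the ball's centre; x points from the tongue's pivot to the ball, y to the left of that, z up. The plate runs from x = -325 to +65 mm. Two cheeks, 115 mm tall, carry the tongue's pivot: a level axis along the stand's y at x = -280 mm, 90 mm above the table.
- ball_mount: fixed steel hitch ball, 50 mm across, centre 76 mm above the table, on a neck 22 mm thick with a flat locking collar (44 mm across, its underside 40 mm above the table). Its origin and axes are those of the stand.
- ball_top (a point): top of the hitch ball, 101 mm above the table
- coupler: grey sheet-steel coupler head, 80 x 70 mm from above, open below, over the ball; top 112 mm above the table when down. Rigid with the orange tongue, a 40 mm square bar that runs back to the pivot and swings up by at most 0.8 rad. Origin and axes coincide with the stand's when down. Lifting at the knob takes about 6 to 11 N (weight varies); it falls back if let go.
- coupler_mouth (a point): centre of the open underside of the coupler (plane of its lower edges), 60 mm above the table when down. When the tongue is swung up by 0.22 rad it is 20 mm above the top of the ball.
- latch (a joint): travel of the latch in m: 0 = locked (steel bolt under the ball's collar), grows as the knob is pulled along the coupler's -y, away from the coupler; stop at 0.018. A spring pushes back with about 4 N at 0 and 9 N at 0.018. Above 0.011 the bolt is clear and the coupler can be lifted; after some 30 mm of lift at the ball it need no longer be pulled.
- latch_grip (a point): middle of the red spool-shaped knob: core 24 mm in diameter, 30 mm long, between two flanges 40 mm in diameter and 4 mm thick; its level axis lies along the coupler's y. 95 mm to the -y side of the ball's centre, 92 mm above the table when locked. Pinch it from above across the core, a finger fore and aft along the tongue's direction; both sides are free. Moves and turns with the coupler.
- spare_ball: loose brass-coloured spare hitch ball, 50 mm across, 69 mm tall, standing on its foot near the stand; origin at the centre of its underside. Leave alone.
- grease_jar: loose white jar with yellow lid, 58 mm across, 62 mm tall; origin at the centre of its underside. Leave alone.
- bit_case: loose green case, 80 x 50 x 22 mm, lying flat; origin at the centre of its underside. Leave alone.

How it is judged:
By the outcome, as a careful person would: the job done as asked, in the order asked, and still so for the second after the job is handed in, while the arm keeps its last pose, push and grip.
It also fails if it takes over 32 s, if anything falls off the work surface, if the arm or the gripper's body presses on something with over 40 N, if the wrist force passes 120 N, or if a joint passes its speed limit or range.

ROBOT

A 7-joint arm with a two-finger parallel gripper is mounted at the origin on the work surface. World frame = base frame: x ahead of the robot, y to its left, z up, the work surface at z = 0. Lengths are in m, angles in rad, forces in N, time in s.
With the tool pointing down it reaches from about 0.4 to 0.85 m from the base axis. Payload 10.4 kg.
Tool frame: the origin (TCP) lies between the finger pads; the fingertips stand 14 mm ahead of it and the grasp point (between the pads) lies 5 mm behind it; z points along the fingers, x is the direction in which the jaws open and shut, and the axes are right-handed (so a half turn about z gives the same grasp; the last joint's range is limited). The gripper opens to 87 mm and grips with 3 to 60 N. Pads are 19 mm wide; open, the fingers measure 117 mm over their backs; the gripper's body (75 mm by 190 mm) begins 51 mm behind the grasp point.
Start: joints at [-1.317, 0.332, -0.065, 1.46, 0.022, 1.35, -0.088], TCP at [0.171, 0.601, 0.237] pointing down, gripper open.
Joint ranges: [-2.6, 2.6], [-0.5, 2.12], [-1.47, 1.34], [0.16, 2.42], [-1.27, 4.41], [0.06, 2.06], [-2.6, 2.6]. Speed limits (rad/s): [2.22, 2.22, 2.79, 2.79, 3.14, 3.14, 3.14].

INTERFACE

Orientations are given as a unit quaternion [x, y, z, w].
In Python, from plant import manip gives the robot as it stands. The module is installed in compiled form; this text tells all that it offers.
- The arm moves only by the tool send_rows, never from a script. Its argument "deltas" is one flat list of numbers, 7 for each row, row after row: the shift along the tool's x, y, z in cm, then the turn, a rotation vector about the tool's x, y, z in rad, then the closure in counts, from 0 (fully open) to 255 (shut). In form: [dx, dy, dz, rx, ry, rz, fingers, dx, dy, dz, rx, ry, rz, fingers, ...]. A call has 1 to 10 rows; each row shifts and turns the commanded pose from where the row before left it, along the tool's axes as they then stand; what a row does not reach is not made up. A row lasts 1/8 s, in which the tool goes at most 62.5 mm and 10.7 degrees, less where a joint would pass 70% of its speed; a pose out of reach is approached as far as the arm can. A call is refused whole if a number of a shift passes 6.25 or a number of a turn 0.188, either way. A call with a gripper value outside its range is refused whole. The fingers move at their own pace and stop on an object; "force" is the grip in N (left out, the last holds). Time passes only in rows, so rows that do not move let the fingers close. It gives the time, the measured TCP pose, the force and the opening at its end, in the units of the state.
- manip.sense(): the state, without advancing time (a new reading comes with each control period).
- manip.capture(name): name is "scene" or "top" or "wrist"; returns the picture (480x640x3 uint8, blue, green, red); there is no depth.
- manip.camera_info(name): a dict with "fx", "fy", "cx", "cy" (pixels), "D" ([k1, k2, p1, p2, k3] as OpenCV has them; the pictures are not rectified), "R" (3x3) and "t" (3): a world point X has camera coordinates R X + t. Camera axes: x right, y down, z forward; pixel columns grow to the right and rows downward; lengths in m; the calibration is good to about 2 mm. A picture is of the moment at which its call begins: read the wrist's pose just before it. camera_info takes no time and is no camera call; for the wrist camera it gives the pose at the moment of the call.
- manip.close_job(): hands the job in, once; it reports no verdict.
The state is a dict: "time_s": time; "joint_pos": joint angles; "qvel": joint speeds; "joint_torque": joint torques, N m; "tcp_pos": TCP position; "ee_rot": TCP orientation; "wrist_force": force on the tool from outside, world axes, zero at the start; "torque": the same for the moment, N m; "opening": opening from 0.0 (shut) to 1.0 (fully open).
Only numpy, scipy, OpenCV 4.12 (cv2) and the standard library are available. Lean on these libraries where they do the work, as an engineer would, in place of code of your own. Each camera call takes 0.05 s, during which the arm holds its last target. There are 200 camera calls.

## Working session

There is one attempt and no reset: what is moved stays moved. The work goes in short steps, Python scripts to look and compute and a tool call to move; the robot and the scene stay as the last step left them, time stands still between calls to the robot, and variables do not carry over. Pictures are saved under pics/ and viewed, about 8 in all and at most 12, crops included, and the job is handed in when it is done.

Besides the shell and the picture viewer there is one more tool, called after "Request:" by a JSON object that holds its "method" and its "body", one argument or row to a line. send_rows: Moves the arm, as the interface text tells. Its arguments: {"type":"object","properties":{"deltas":{"type":"array","items":{"type":"number"}},"force":{"type":"number"}},"required":["deltas"]}

```bash
mkdir -p pics; cat > h.py <<'E'
import cv2, numpy as np
from plant import manip
def cap(n,f):
    i=manip.camera_info(n); im=manip.capture(n); cv2.imwrite('pics/'+f,im); return im,i
def ray(i,uv):
    K=np.array([[i['fx'],0,i['cx']],[0,i['fy'],i['cy']],[0,0,1.]])
    p=cv2.undistortPoints(np.array([[uv]],float),K,np.array(i['D'],float))[0,0]
    R=np.array(i['R']);t=np.array(i['t']); d=R.T@np.array([p[0],p[1],1]); return -R.T@t,d/np.linalg.norm(d)
def onz(i,uv,z):
    o,d=ray(i,uv); return o+d*(z-o[2])/d[2]
def tri(a,b):
    (o1,d1),(o2,d2)=a,b
    s=np.linalg.lstsq(np.c_[d1,-d2],o2-o1,rcond=None)[0]; p,q=o1+s[0]*d1,o2+s[1]*d2
    return (p+q)/2,np.linalg.norm(p-q)
def proj(i,X):
    K=np.array([[i['fx'],0,i['cx']],[0,i['fy'],i['cy']],[0,0,1.]])
    return cv2.projectPoints(np.array([X],float),cv2.Rodrigues(np.array(i['R']))[0],np.array(i['t'],float),K,np.array(i['D'],float))[0][0,0]
def blobs(im,lo,hi,amin=60):
    h=cv2.cvtColor(im,cv2.COLOR_BGR2HSV); m=cv2.inRange(h,lo,hi)
    n,_,s,c=cv2.connectedComponentsWithStats(m); return [(s[k].tolist(),c[k].round(1).tolist()) for k in range(1,n) if s[k][4]>amin]
E
python3 - <<'E'
from h import *
for n in('scene','top'):
    im,i=cap(n,n+'1.png'); print(n,(-np.array(i['R']).T@i['t']).round(3))
    print('red',blobs(im,(0,150,60),(5,255,255)),blobs(im,(174,150,60),(180,255,255)));print('orange',blobs(im,(7,140,80),(20,255,255)));print('blue',blobs(im,(100,120,40),(125,255,255)))
s=manip.sense();print(s['ee_rot'],s['tcp_pos'],s['wrist_force'],s['time_s'])
E
```

```text
scene [1.368 0.219 0.91 ]
red [([527, 89, 45, 22, 480], [547.0, 102.3]), ([302, 207, 25, 22, 281], [312.8, 217.1])] []
orange [([119, 0, 210, 46, 2432], [233.0, 12.3]), ([420, 0, 9, 18, 66], [424.0, 6.0]), ([453, 0, 94, 38, 277], [506.0, 21.2]), ([588, 0, 25, 47, 491], [599.8, 19.4]), ([17, 53, 55, 47, 217], [44.9, 75.8]), ([428, 60, 50, 11, 82], [453.4, 63.3]), ([581, 62, 36, 8, 75], [595.9, 65.2]), ([0, 101, 19, 18, 66], [7.9, 109.3]), ([356, 161, 78, 70, 1876], [395.8, 196.2]), ([1, 214, 83, 30, 1308], [43.0, 227.8]), ([546, 215, 89, 20, 380], [586.7, 223.8]), ([545, 225, 95, 20, 623], [586.2, 235.2]), ([0, 266, 47, 22, 512], [20.9, 277.2]), ([552, 272, 88, 15, 326], [595.7, 278.7]), ([290, 287, 23, 34, 423], [301.3, 302.0]), ([0, 349, 10, 15, 107], [3.6, 355.9]), ([186, 389, 146, 46, 2481], [256.2, 415.6]), ([540, 434, 100, 32, 865], [587.1, 452.0]), ([537, 468, 61, 12, 391], [559.0, 474.4])]
blue [([93, 0, 31, 76, 779], [108.4, 35.2]), ([506, 71, 26, 15, 318], [518.7, 77.6]), ([0, 103, 66, 56, 1939], [36.7, 125.4]), ([309, 165, 141, 132, 3960], [385.7, 240.4])]
top [0.565 0.039 
[... 221 characters left out ...]
2.5]), ([37, 57, 59, 12, 253], [75.6, 64.2]), ([602, 73, 38, 16, 422], [620.3, 80.9]), ([0, 83, 91, 14, 630], [47.5, 87.6]), ([607, 100, 33, 6, 135], [624.0, 102.6]), ([622, 168, 18, 13, 196], [630.9, 173.6]), ([319, 194, 24, 13, 75], [330.2, 202.0]), ([623, 242, 17, 24, 396], [631.1, 253.2]), ([188, 287, 96, 145, 3735], [235.4, 359.2]), ([0, 289, 58, 11, 436], [30.3, 293.5]), ([0, 359, 58, 15, 507], [29.4, 365.1]), ([0, 377, 55, 17, 462], [30.1, 384.7])]
blue [([175, 224, 160, 199, 3436], [243.4, 313.7]), ([207, 294, 105, 148, 3391], [260.1, 366.3])]
[ 7.97900815e-01  6.02788458e-01 -4.45692753e-04  4.06806518e-04] [0.17075863 0.60089568 0.23586557] [ 0.32608092  0.29728189 -0.26613378] 0.1
```

View pics/scene1.png

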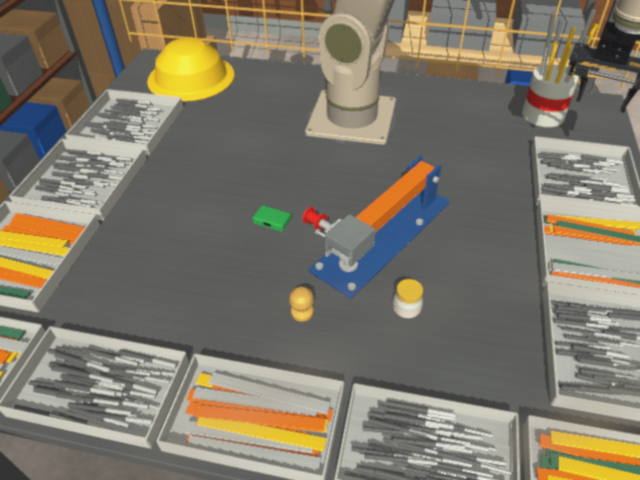

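View pics/top1.png

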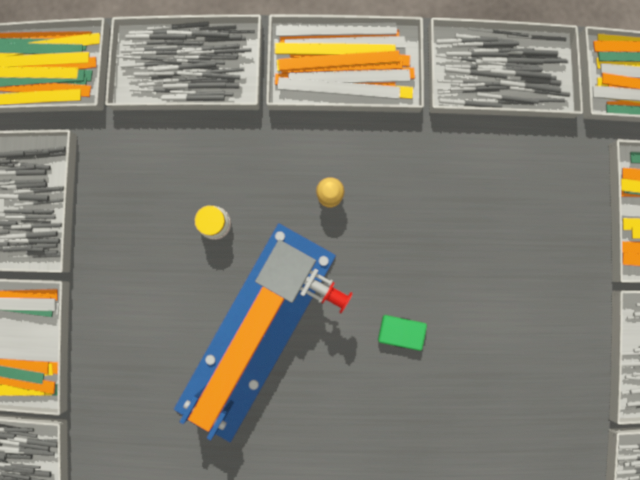

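```bash
python3 - <<'E'
from h import *
S=cv2.imread('pics/scene1.png');T=cv2.imread('pics/top1.png');si=manip.camera_info('scene');ti=manip.camera_info('top')
k,g=tri(ray(si,(312.8,217.1)),ray(ti,(337.1,297.5)));print('knob tri',k,g,'onz',onz(ti,(337.1,297.5),.092))
h=cv2.cvtColor(T,cv2.COLOR_BGR2HSV);m=cv2.inRange(h,(7,140,80),(20,255,255));m[:, :180]=0;m[:280]=0;m[:,300:]=0
c=max(cv2.findContours(m,0,2)[0],key=cv2.contourArea)
P=np.array([onz(ti,p[0],.11)[:2] for p in c],np.float32);r=cv2.minAreaRect(P);print('tongue',r)
b=cv2.boxPoints(r);e=b[1]-b[0];e2=b[2]-b[1];e=e if np.hypot(*e)>np.hypot(*e2) else e2
e/=np.hypot(*e);e*=np.sign(e[0]);yaw=np.arctan2(e[1],e[0]);n=np.array([-e[1],e[0]]);print('yaw',yaw)
c0=np.array(r[0]);
# knob in stand frame: ball = foot of knob on axis line
K=onz(ti,(337.1,297.5),.092)[:2];d=(K-c0)@n;ball=K-d*n;print('knob off',d,'ball',ball,'pivot end',((P-ball)@e).min(),((P-ball)@e).max())
# nominal knob
kn=ball-0.095*n;print('knob nom',kn,np.hypot(*kn))
print('reproj scene',proj(si,[*kn,.092]),'top',proj(ti,[*kn,.092]))
for name,uv,z in(('spare',(330,191),.045),('jar',(210,221),.062),('case',(403,333),.022)):
  X=onz(ti,uv,z);q=X[:2]-ball;print(name,X.round(3),'stand',(q@e).round(3),(q@n).round(3))
from scipy.spatial.transform import Rotation as Ro
s=manip.sense();print(Ro.from_quat(s['ee_rot']).as_matrix().round(3).tolist(),'e',e,'tool x yaw',np.arctan2(*Ro.from_quat(s['ee_rot']).as_matrix()[[1,0],0]))
E
```

```text
knob tri [0.53618967 0.01004168 0.09508813] 0.0025773552853202964 onz [0.53580788 0.0112104  0.092     ]
tongue ((0.4315623342990875, 0.17585822939872742), (0.04084073379635811, 0.25305813550949097), 61.21738815307617)
yaw -0.5023513
knob off -0.09411312931437492 ball [0.58112219 0.09369613] pivot end -0.29717130685692994 -0.044113168592143176
knob nom [0.53538086 0.0104331 ] 0.5354825074915379
reproj scene [313.69280754 217.90650822] top [337.56521921 297.76608748]
spare [0.72  0.025 0.045] stand 0.155 0.007
jar [0.663 0.232 0.062] stand 0.005 0.161
case [ 0.473 -0.109  0.022] stand 0.002 -0.23
[[0.273, 0.962, -0.0], [0.962, -0.273, -0.001], [-0.001, 0.0, -1.0]] e [ 0.8764529  -0.48148766] tool x yaw 1.2939827193145064
```

Request:
{"method": "send_rows", "body": {
  "deltas": [-2.9,3.2,0,0,0,0,0,-2.9,3.2,0,0,0,0,0,-2.9,3.2,0,0,0,0,0,-2.9,3.2,0,0,0,0,0,-2.9,3.2,0,0,0,0,0,-2.9,3.2,0,0,0,0,0,-2.9,3.2,0,0,0,0,0,-2.9,3.2,0,0,0,0,0,-2.9,3.2,0,0,0,0,0,-2.9,3.2,0,0,0,0,0],
  "force": 40
}}

```text
time_s: 1.35
tcp_pos: [0.3998, 0.2334, 0.2364]
ee_rot: [0.798, 0.603, -0.0, -0.0]
wrist_force: [0.2, 0.2, -0.2]
opening: 0.996
```

Request:
{"method": "send_rows", "body": {
  "deltas": [-2.9,3.2,0,0,0,0,0,-2.9,3.2,0,0,0,0,0,-2.9,3.2,0,0,0,0,0,-2.9,3.2,0,0,0,0,0,-2.9,3.2,0,0,0,0,0,-2.9,3.2,0,0,0,0,0]
}}

```text
time_s: 2.1
tcp_pos: [0.5369, 0.0138, 0.2364]
ee_rot: [0.798, 0.603, -0.0, -0.0]
wrist_force: [0.0, -0.9, -0.3]
opening: 1.001
```

Request:
{"method": "send_rows", "body": {
  "deltas": [0,0,0,0,0,0.18,0,0,0,0,0,0,0.18,0,0,0,0,0,0,0.18,0,0,0,0,0,0,0.18,0,0,0,0,0,0,0.18,0,0,0,0,0,0,0.18,0,0,0,0,0,0,0.18,0,0,0,0,0,0,0.18,0,0,0,0,0,0,0.18,0,0,0,0,0,0,0.18,0]
}}

```text
time_s: 3.35
tcp_pos: [0.5363, 0.015, 0.2362]
ee_rot: [0.967, -0.253, -0.0, 0.0]
wrist_force: [-0.4, 0.0, -0.2]
opening: 1.002
```

```bash
python3 - <<'E'
from h import *
from scipy.spatial.transform import Rotation as Ro
s=manip.sense();im,i=cap('wrist','w1.png');T,ti=cap('top','t2.png')
b=blobs(im,(0,150,60),(5,255,255));print(b)
for k in b: print(onz(i,k[1],.092))
R=Ro.from_quat(s['ee_rot']).as_matrix();print(s['tcp_pos'],np.arctan2(R[1,0],R[0,0]),s['joint_pos'],R.round(3).tolist())
d=np.array([.5354,.0105,.087])-s['tcp_pos'];print('tool delta cm',R.T@d*100)
cam=-np.array(i['R']).T@i['t'];print('cam',cam, 'pred px',proj(i,[.5354,.0105,.092]))
E
```

```text
[([296, 210, 44, 51, 1486], [318.2, 236.5])]
[0.53488592 0.01002389 0.092     ]
[0.53626713 0.01498158 0.23623911] -0.5119027332623658 [-0.72039565  0.14468449  0.67429687  1.72733219 -0.09349439  1.30262913
 -0.53822622] [[0.872, -0.49, -0.001], [-0.49, -0.872, -0.0], [-0.0, 0.0, -1.0]]
tool delta cm [ 0.15118404  0.42865335 14.92396978]
cam [0.57553585 0.08570685 0.3840657 ] pred px [318.43876899 235.79490503]
```

View pics/w1.png

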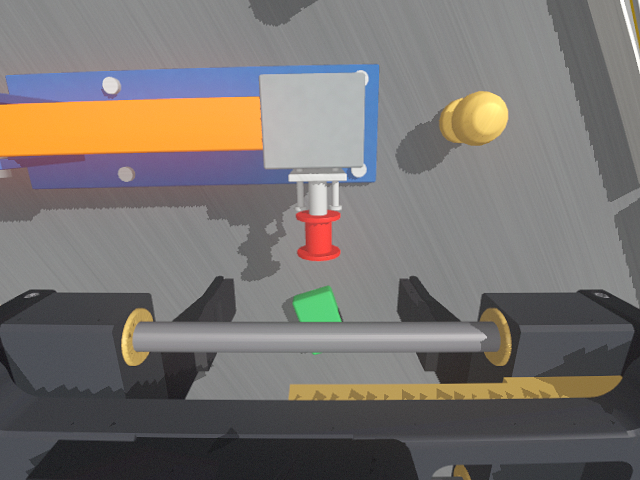

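Request:
{"method": "send_rows", "body": {
  "deltas": [0.13,0.45,1.5,0,0,-0.01,0,0,0,2,0,0,0,0,0,0,2,0,0,0,0,0,0,2,0,0,0,0,0,0,2,0,0,0,0,0,0,2,0,0,0,0,0,0,2,0,0,0,0,0,0,1,0,0,0,0,0,0,0.4,0,0,0,0,0,0,0,0,0,0,0]
}}

```text
time_s: 4.7
tcp_pos: [0.5355, 0.0103, 0.0876]
ee_rot: [0.969, -0.245, 0.0, -0.0]
wrist_force: [1.0, -0.2, 0.1]
opening: 1.0
```

Request:
{"method": "send_rows", "body": {
  "deltas": [0,0,0,0,0,0,255,0,0,0,0,0,0,255,0,0,0,0,0,0,255,0,0,0,0,0,0,255,0,0,0,0,0,0,255,0,0,0,0,0,0,255],
  "force": 40
}}

```text
time_s: 5.45
tcp_pos: [0.5354, 0.0104, 0.0875]
ee_rot: [0.969, -0.245, -0.0, -0.0]
wrist_force: [-0.1, -0.2, -0.5]
opening: 0.398
```

```bash
python3 - <<'E'
from h import *
im,i=cap('wrist','w2.png');s=manip.sense();print(s['time_s'],s['opening']*87,s['tcp_pos'],s['wrist_force'],s['torque'])
E
```

```text
5.5 31.34944804104908 [0.53546548 0.01043089 0.08754494] [ 0.20323644  1.04269979 -0.18585962] [-0.13151197  0.11356098  0.02415115]
```

View pics/w2.png

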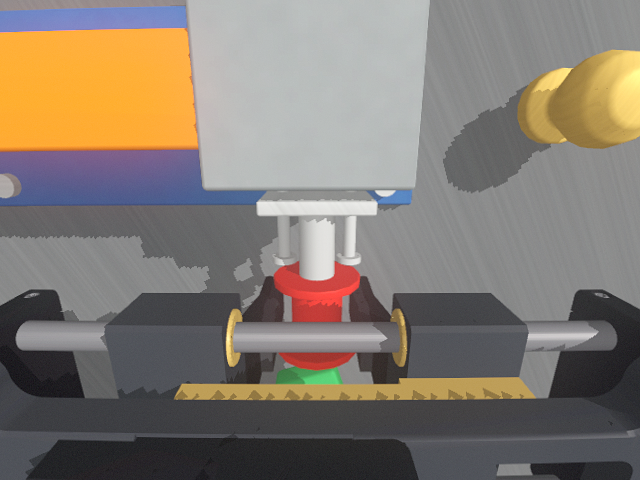

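Request:
{"method": "send_rows", "body": {
  "deltas": [0,0,0,0,0,0,255,0,0,0,0,0,0,255,0,0,0,0,0,0,255,0,0,0,0,0,0,255]
}}

```text
time_s: 6.0
tcp_pos: [0.5357, 0.0103, 0.0876]
ee_rot: [0.969, -0.245, 0.0, -0.0]
wrist_force: [2.8, -1.2, -1.8]
opening: 0.263
```

Request:
{"method": "send_rows", "body": {
  "deltas": [0,0.25,0,0,0,0,255,0,0.25,0,0,0,0,255,0,0.25,0,0,0,0,255,0,0.25,0,0,0,0,255,0,0.25,0,0,0,0,255,0,0.25,0,0,0,0,255,0,0.1,0,0,0,0,255,0,0,0,0,0,0,255]
}}

```text
time_s: 7.0
tcp_pos: [0.5289, -0.0021, 0.0877]
ee_rot: [0.97, -0.245, 0.001, -0.001]
wrist_force: [7.4, 4.6, -8.5]
opening: 0.265
```

```bash
python3 - <<'E'
from h import *
im,i=cap('wrist','w3.png');s=manip.sense();print(s['time_s'],s['opening']*87,s['tcp_pos'],s['wrist_force'],s['torque'])
n=np.array([.4815,.8765]);print('pull mm',-(s['tcp_pos'][:2]-np.array([.5356,.0103]))@n*1e3,'Fy stand',s['wrist_force'][:2]@n)
E
```

```text
7.05 22.99015947058462 [ 0.52894091 -0.00208757  0.08767546] [ 8.93416766  4.08748036 -7.58616635] [ 0.80206299 -1.66840808 -0.07775771]
pull mm 14.064051054245748 Fy stand 7.884478265611909
```

View pics/w3.png

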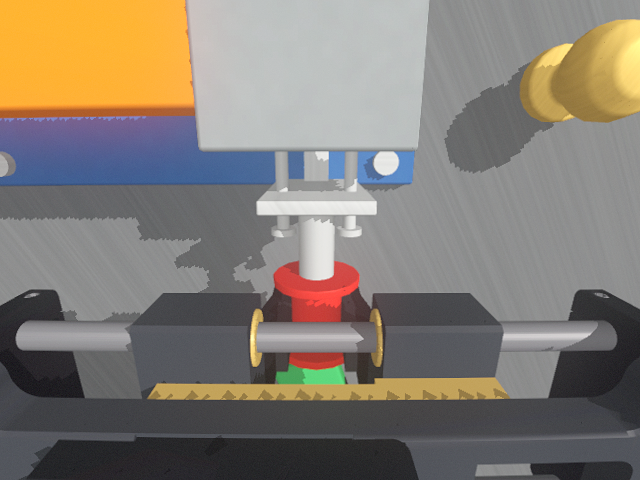

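The knob stayed at the same pixel (about 317, 320) in the gripper while the latch plate came away from the coupler, so there was no slip. The latch is about 14 mm out. Next I lift along the arc.

Request:
{"method": "send_rows", "body": {
  "deltas": [0,0,-0.42,0,0.015,0,255,0,0,-0.42,0,0.015,0,255,0,0,-0.42,0,0.015,0,255,0,0,-0.42,0,0.015,0,255,0,0,-0.42,0,0.015,0,255,0,0,-0.42,0,0.015,0,255]
}}

```text
time_s: 7.8
tcp_pos: [0.5281, -0.0017, 0.1131]
ee_rot: [0.969, -0.245, 0.045, 0.01]
wrist_force: [8.8, 4.6, -6.6]
opening: 0.263
```

```bash
python3 - <<'E'
from h import *
im,i=cap('wrist','w4.png');s=manip.sense();print(s['time_s'],s['opening']*87,s['tcp_pos'],s['wrist_force'],s['torque'],s['ee_rot'])
print(blobs(im,(0,150,60),(5,255,255)),blobs(cv2.imread('pics/w3.png'),(0,150,60),(5,255,255)))
E
```

```text
7.85 23.0130896453176 [ 0.52814545 -0.00158128  0.11353074] [ 9.46529984  4.04509432 -5.37683194] [ 0.86074717 -1.64606093  0.09231348] [ 0.9685177  -0.24457756  0.04535122  0.00992703]
[([274, 262, 85, 60, 3234], [316.2, 292.2]), ([289, 353, 55, 16, 758], [316.1, 359.6])] [([274, 262, 85, 60, 3234], [316.1, 292.2]), ([289, 353, 55, 16, 759], [315.9, 359.6])]
```

Request:
{"method": "send_rows", "body": {
  "deltas": [0,0,-0.42,0,0.015,0,255,0,0,-0.42,0,0.015,0,255,0,0,-0.42,0,0.015,0,255,0,0,-0.42,0,0.015,0,255,0,0,-0.42,0,0.015,0,255,0,0,-0.42,0,0.015,0,255,0,0,-0.42,0,0.015,0,255,0,0,-0.42,0,0.015,0,255]
}}

```text
time_s: 8.85
tcp_pos: [0.5239, 0.0006, 0.1465]
ee_rot: [0.964, -0.243, 0.103, 0.025]
wrist_force: [8.9, 5.0, -6.8]
opening: 0.265
```

Request:
{"method": "send_rows", "body": {
  "deltas": [0,0,-0.42,0,0.015,0,255,0,0,-0.42,0,0.015,0,255,0,0,-0.42,0,0.015,0,255,0,0,-0.42,0,0.015,0,255,0,0,-0.42,0,0.015,0,255,0,0,-0.42,0,0.015,0,255,0,0,-0.42,0,0.015,0,255,0,0,0,0,0,0,255,0,0,0,0,0,0,255,0,0,0,0,0,0,255]
}}

```text
time_s: 10.1
tcp_pos: [0.5173, 0.004, 0.175]
ee_rot: [0.957, -0.242, 0.153, 0.037]
wrist_force: [9.7, 4.4, -5.7]
opening: 0.261
```

```bash
python3 - <<'E'
from h import *
from scipy.spatial.transform import Rotation as Ro
im,i=cap('wrist','w5.png');S,si=cap('scene','s5.png');s=manip.sense();print(s['time_s'],s['opening']*87,s['tcp_pos'],s['wrist_force'],np.abs(s['qvel']).max())
R=Ro.from_quat(s['ee_rot']).as_matrix();print('pitch',np.arcsin(R[2,0]),blobs(im,(0,150,60),(5,255,255)))
g=s['tcp_pos']-.005*R[:,2];a=np.arcsin(R[2,0]);a2=np.arcsin((g[2]-.09)/.28);print('grasp pt z',g[2],'angle from z',a2)
for t in(a,a2):print('mouth above ball top mm',90+280*np.sin(t)-30*np.cos(t)-101)
cv2.imwrite('pics/s5c.png',cv2.resize(S[120:340,220:500],None,fx=2.5,fy=2.5))
E
```

```text
10.2 22.817940291429643 [0.51727139 0.00401774 0.17494506] [ 9.5351557   4.0989979  -5.00977539] 0.0022875291529778708
pitch 0.3164975429015198 [([274, 261, 85, 61, 3246], [316.2, 292.1]), ([289, 353, 55, 17, 778], [316.1, 359.9])]
grasp pt z 0.17969668987493725 angle from z 0.3260939963233699
mouth above ball top mm 47.63725438047777
mouth above ball top mm 50.27766477215633
```

View pics/s5c.png

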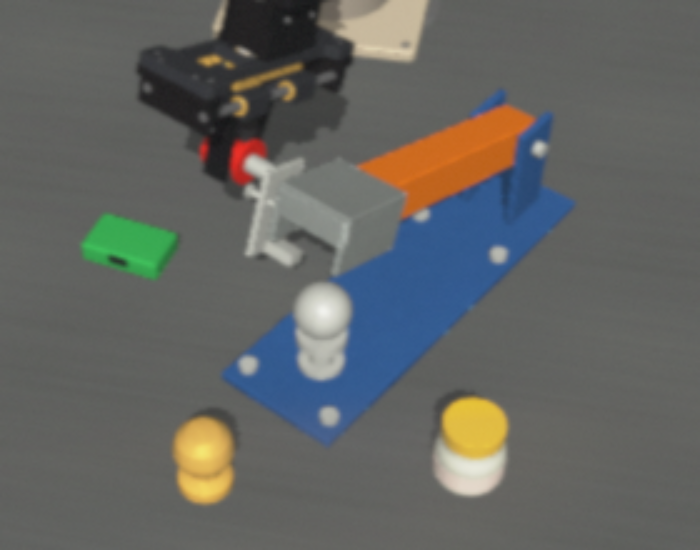

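The scene crop shows the coupler at about (335, 205), well above the bare ball at (323, 312). The spare ball, jar and case haven't moved. The arm is still and the knob is held, so I'm handing in.

```bash
python3 -c "
from plant import manip
print(manip.close_job())"
```

```text
the job is handed in; nothing more can be done
None
```

The coupler is off the ball and held up by the gripper, and I handed the job in at about 10.2 s of the 32 s allowed. I pinched the red knob from above, pulled it about 14 mm sideways (the bolt clears at 11 mm), then swung the coupler up about 0.32 rad along its arc.

- **Height:** the coupler's open underside is about 48 mm above the ball top by gripper pitch, or 50 mm by grasp height. The two agree within 3 mm.
- **Grip:** the opening stayed at about 23 mm and the knob did not move in the wrist picture during the lift, so it did not slip. That is slightly under the stated 24 mm core.
- **Force and motion:** wrist force was about 11 N and the arm was still.
- **Other objects:** in the last scene picture the ball is bare, and the spare ball, grease jar and bit case stand where they were. I checked those three by eye only, not by measurement.

No check failed. `close_job()` gives no verdict.

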